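Hang the breakfast-bar ledge so that it hangs level

ROBOT

A 6-joint arm with a two-finger parallel gripper is mounted at the origin on the work surface. World frame = base frame: x ahead of the robot, y to its left, z up, the work surface at z = 0. Lengths are in m, angles in rad, forces in N, time in s.
With the tool pointing down it reaches from about 0.3 to 0.75 m from the base axis. Payload 8.5 kg.
Tool frame: the origin (TCP) lies at the very end of the fingers, on their centre line; the grasp point (between the pads) lies arm.grip_point_offset behind it (arm.grip_point_offset is the distance from the TCP to the grasp point, in m); z points along the fingers, y is the direction in which the jaws open and shut (so a half turn about z gives the same grasp; the last joint's range is limited). The gripper opens to 85 mm and grips with 20 to 120 N. Pads are 22 mm wide; open, the fingers measure 114 mm over their backs; the gripper's body (76 mm by 85 mm) begins 54 mm behind the grasp point. The pads swing forward as they close: fully open they stand 13 mm farther back than shut.
Start: joints at [-1.51, 0.381, 1.297, -0, 1.464, -0.215], TCP at [0.15, -0.529, 0.231] pointing down, gripper open.
Joint ranges: [-3.11, 3.11], [-0.89, 2.33], [0.22, 2.48], [-1.42, 4.56], [0.17, 2.85], [-2.88, 2.88]. Speed limits (rad/s): [2.39, 2.39, 3.14, 3.14, 3.14, 3.14].

INTERFACE

Orientations are given as [roll, pitch, yaw] about the fixed x, y, z axes, in that order (R = Rz(yaw) Ry(pitch) Rx(roll)).
In Python, from station import arm, eyes gives the robot as it stands.
- The arm moves only by the tool play_rows, never from a script. Its argument "moves" is a list of rows, each an object with "fingers": the finger opening in m, from 0 to 0.0854; "offset": the shift along the world's x, y, z in m, a list of three; "yaw": the turn about the world's z in rad. A call has 1 to 12 rows; each row is the pose to reach, as a shift and turn from the pose commanded when the call began; what a row does not reach only later rows make up. A row lasts 1/8 s, in which the tool goes at most 62.5 mm and 10.7 degrees, less where a joint would pass 70% of its speed; a pose out of reach is approached as far as the arm can. A call with a gripper value outside its range is refused whole. The fingers move at their own pace and stop on an object; "newtons" is the grip in N (left out, the last holds). Time passes only in rows, so rows that repeat a pose let the fingers close. It gives the time, the measured TCP pose, the force and the opening at its end, in the units of the state.
- arm.sense(): the state, without advancing time (a new reading comes with each control period).
- eyes.read_camera(name): name is "side" or "top" or "wrist"; returns a dict with "color" (480x640x3 uint8, red, green, blue), "K" (3x3 intrinsics, pixels), "position" and "rotation" of the camera in the world. Camera axes: x right, y down, z forward; pixel columns grow to the right and rows downward; lengths in m; the calibration is good to about 2 mm. A picture is of the moment at which its call begins. There is no depth.
- arm.close_job(): hands the job in, once; it reports no verdict.
The state is a dict: "time": time; "q": joint angles; "qd": joint speeds; "tau": joint torques, N m; "tool_pos": TCP position; "eef_rot": TCP orientation; "wrist_force": force on the tool from outside, world axes, zero at the start; "moment": the same for the moment, N m; "gripper_width": finger opening in m.
Only numpy, scipy, OpenCV 4.12 (cv2) and the standard library are available. Lean on these libraries where they do the work, as an engineer would, in place of code of your own. Each camera call takes 0.05 s, during which the arm holds its last target.

TASK

Hang the small wooden ledge on the rod of the steel hook stand, by whichever of its four holes lets it hang level, so that things could be set down on its board. Leave it hanging still and freely, right side up, and do not disturb the teapot, the mugs or the egg cup.

Things in the scene. Friction and masses are not known exactly. Their poses are not given: they have to be found in the camera images.
- ledge: Hanging ledge, one solid pale wood, even density, about 0.22 kg, standing loose. Board 49 (x) x 180 (y) x 18 mm; glued on it an upright plate 12 mm thick (x -6..6), y -90..30, z 18..139 mm: an L-like outline, bare board at +y. Four 20 mm round holes along x through the plate, 40 mm below its top edge; above them it can be pinched from above. Origin: centre of the board's underside; z up.
- hook_stand: Hook stand fixed to the bar: flat dark steel foot (150 x 100 x 12 mm, 30 mm behind the post to 120 mm in front), a 7 mm round post, and at its top a bare straight rod, 7 mm in diameter, sticking out along the stand's -x for 100 mm, its axis climbing from 176 mm high at the post to 184 mm at the free tip. Nothing is above the rod. Origin: foot of the post at bar height; z up.
- hook_tip (a point): The free tip of the hook's rod (on the rod's axis), 100 mm along the stand's -x from the post, 184 mm above the bar.
- teapot: White ceramic teapot with lid, 130 mm tall, body 132 mm across, spout and handle reach 110 mm either way along x; bystander. Origin: centre of its underside.
- mug_a: Matte black mug, 80 mm across, 90 mm tall, handle at +y; bystander. Origin: centre of its underside.
- mug_b: A second matte black mug like the first; bystander. Origin: centre of its underside.
- egg_cup: Red plastic egg cup, 50 mm across, 62 mm tall; bystander. Origin: centre of its underside.
- hole0 (a point): Centre of a hole in the ledge's plate (middle of the thickness), 99 mm above the ledge's underside: at the short end of the ledge where the plate stands (y = -75 mm in the ledge's frame).
- hole1 (a point): Centre of a hole in the ledge's plate (middle of the thickness), 99 mm above the ledge's underside: y = -45 mm.
- hole2 (a point): Centre of a hole in the ledge's plate (middle of the thickness), 99 mm above the ledge's underside: y = -15 mm.
- hole3 (a point): Centre of a hole in the ledge's plate (middle of the thickness), 99 mm above the ledge's underside: y = +15 mm, the one nearest the bare part of the ledge.
Mind the look-alikes: they are no part of the job. Several things look just like the ledge: the one meant starts farthest to the robot's left.

How it is judged:
At the end, for the whole second after the job is handed in: The ledge hangs on the rod by one of its holes (hole centre beside the rod's 100 mm length, within 12 mm sideways of it, 155 to 190 mm high), its long direction level within 0.16 rad (9 degrees), right side up and not leaning more than 0.3 rad, at rest (under 0.03 m/s and 0.25 rad/s) (((x of hole0 in the frame of hook_stand between -0.1 and -0.006 m and y of hole0 in the frame of hook_stand between -0.012 and 0.012 m and z of hole0 in the frame of hook_stand between 0.155 and 0.19 m) or (x of hole1 in the frame of hook_stand between -0.1 and -0.006 m and y of hole1 in the frame of hook_stand between -0.012 and 0.012 m and z of hole1 in the frame of hook_stand between 0.155 and 0.19 m) or (x of hole2 in the frame of hook_stand between -0.1 and -0.006 m and y of hole2 in the frame of hook_stand between -0.012 and 0.012 m and z of hole2 in the frame of hook_stand between 0.155 and 0.19 m) or (x of hole3 in the frame of hook_stand between -0.1 and -0.006 m and y of hole3 in the frame of hook_stand between -0.012 and 0.012 m and z of hole3 in the frame of hook_stand between 0.155 and 0.19 m)) and angle between ledge's own y axis and vertical between 1.411 and 1.731 rad and angle between ledge's own z axis and vertical below 0.3 rad and linear speed of ledge below 0.03 m/s and angular speed of ledge below 0.25 rad/s); the robot touches nothing.
It fails at once if the teapot is pushed more than 25 mm or tipped over (distance of teapot from where it was at the start of the episode above 0.025 m or angle between teapot's own z axis and vertical above 0.5 rad).
It fails at once if the first mug is pushed more than 25 mm or tipped over (distance of mug_a from where it was at the start of the episode above 0.025 m or angle between mug_a's own z axis and vertical above 0.5 rad).
It fails at once if the second mug is pushed more than 25 mm or tipped over (distance of mug_b from where it was at the start of the episode above 0.025 m or angle between mug_b's own z axis and vertical above 0.5 rad).
It fails at once if the egg cup is pushed more than 25 mm or tipped over (distance of egg_cup from where it was at the start of the episode above 0.025 m or angle between egg_cup's own z axis and vertical above 0.5 rad).
It also fails if it takes over 43 s, if anything falls off the work surface, if the arm or the gripper's body presses on something with over 40 N, if the wrist force passes 120 N, or if a joint passes its speed limit or range.

## Working session

There is one attempt and no reset: what is moved stays moved. The work goes in short steps, Python scripts to look and compute and a tool call to move; the robot and the scene stay as the last step left them, time stands still between calls to the robot, and variables do not carry over. Pictures are saved under pics/ and viewed, and the job is handed in when it is done.

Besides the shell and the picture viewer there is one more tool, called by a JSON object that holds its "op" and its "data", one argument or row to a line. play_rows: Moves the arm, as the interface text tells. Its arguments: {"type":"object","properties":{"moves":{"type":"array","items":{"type":"object","properties":{"fingers":{"type":"number"},"offset":{"type":"array","items":{"type":"number"}},"yaw":{"type":"number"}}}},"newtons":{"type":"number"}},"required":["moves"]}

```bash
mkdir -p pics; ls; cat > h.py <<'E'
import numpy as np,cv2,pickle
from station import arm,eyes
def snap(n,tag):
    c=eyes.read_camera(n); cv2.imwrite(f'pics/{tag}.png',c['color'][:,:,::-1]); pickle.dump(c,open(f'pics/{tag}.pkl','wb')); return c
def load(tag): return pickle.load(open(f'pics/{tag}.pkl','rb'))
def ray(c,u,v):
    d=np.array(c['rotation'])@np.linalg.inv(c['K'])@np.array([u,v,1.]); return np.array(c['position']),d
def plane(c,u,v,z):
    p,d=ray(c,u,v); return p+d*(z-p[2])/d[2]
def proj(c,P):
    q=np.array(c['K'])@(np.array(c['rotation']).T@(np.array(P)-c['position'])); return q[:2]/q[2]
def tri(c1,a,c2,b):
    p1,d1=ray(c1,*a);p2,d2=ray(c2,*b)
    A=np.stack([d1,-d2],1);s=np.linalg.lstsq(A,p2-p1,rcond=None)[0]
    x,y=p1+d1*s[0],p2+d2*s[1]; return (x+y)/2,np.linalg.norm(x-y)
E
python3 - <<'E'
from h import *
for n in ['side','top','wrist']:
    c=snap(n,n+'0'); print(n,c['position'],np.round(c['rotation'],3).tolist(),c['K'][0][0])
s=arm.sense();print(s['time'],s['tool_pos'],s['eef_rot'],arm.grip_point_offset)
E
```

```text
pics
side [-0.11235572 -1.08636361  1.06754472] [-2.185, -0.023, -0.57] 566.7339106071361
top [0.31248994 0.00800582 1.51898475] [-2.949, -0.006, -1.562] 619.3123919819142
wrist [ 0.22317238 -0.50930651  0.37308547] [2.837, 0.001, -1.293] 382.9275066014181
0.15 [ 0.14976348 -0.52899021  0.23087155] [-3.14052512e+00 -2.36465542e-04  2.75788746e-01] 0.0187
```

```bash
python3 - <<'E'
s=open('h.py').read()
s=s.replace("def snap","from scipy.spatial.transform import Rotation as Ro\ndef RM(c): return Ro.from_euler('xyz',c['rotation']).as_matrix()\ndef snap").replace("np.array(c['rotation'])","RM(c)")
open('h.py','w').write(s)
E
```

```text
(no output)
```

View pics/side0.png

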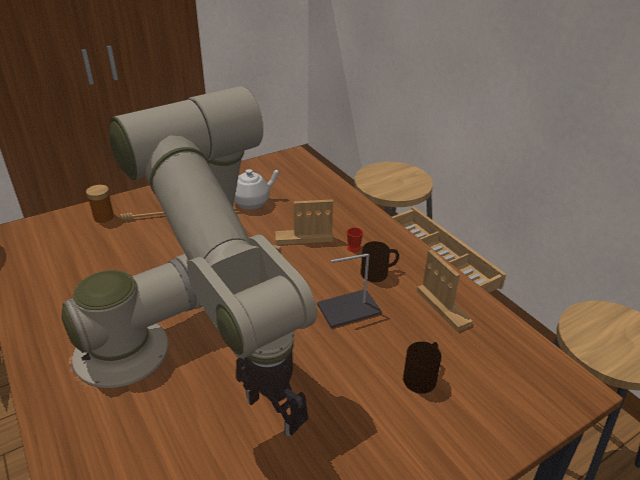

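View pics/top0.png

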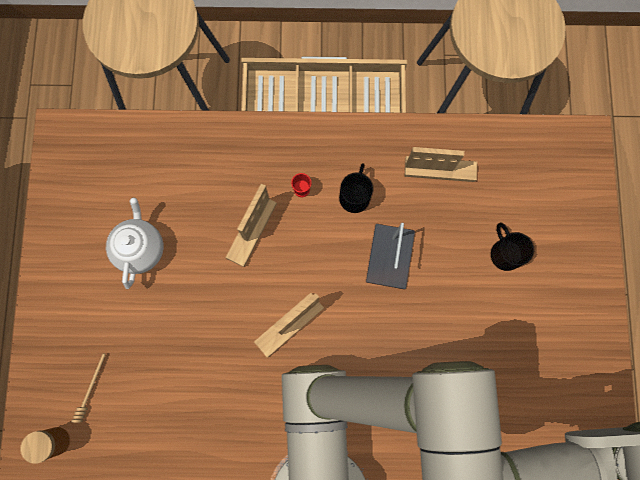

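View pics/wrist0.png

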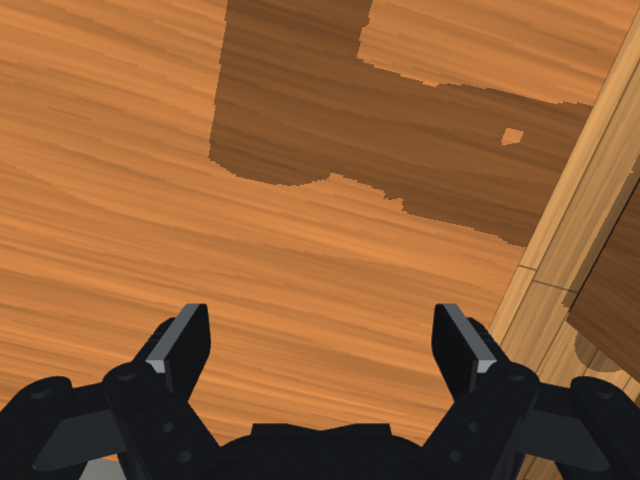

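```bash
python3 - <<'E'
from h import *
for n,t,(x0,y0,x1,y1),k in [('cA','top0',(215,170,345,365),3),('cH','top0',(355,210,445,300),6),('sA','side0',(265,185,405,335),4)]:
    im=cv2.imread(f'pics/{t}.png')[y0:y1,x0:x1]; im=cv2.resize(im,None,fx=k,fy=k,interpolation=cv2.INTER_CUBIC); cv2.imwrite(f'pics/{n}.png',im);print(im.shape)
c=load('top0')
for p in [(250,225),(290,325),(441,165)]: print(plane(c,*p,0.02))
E
```

```text
(585, 390, 3)
(540, 540, 3)
(600, 560, 3)
[0.63996679 0.17864281 0.02      ]
[0.39530919 0.07500368 0.02      ]
[ 0.80026551 -0.29907315  0.02      ]
```

View pics/cA.png

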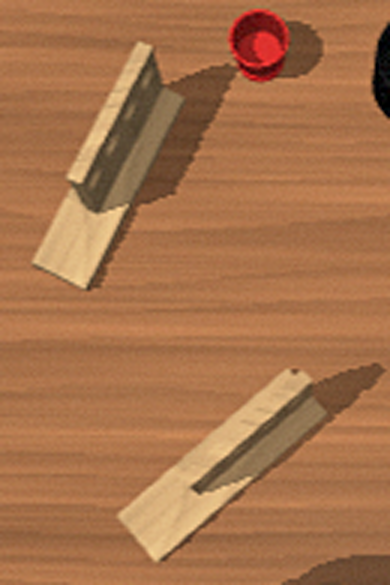

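View pics/cH.png

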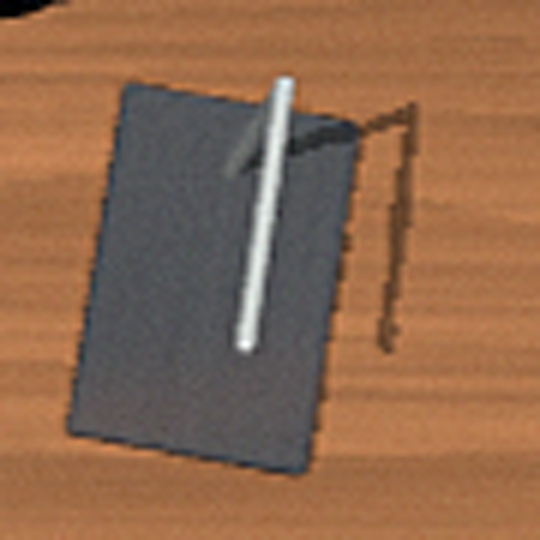

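View pics/sA.png

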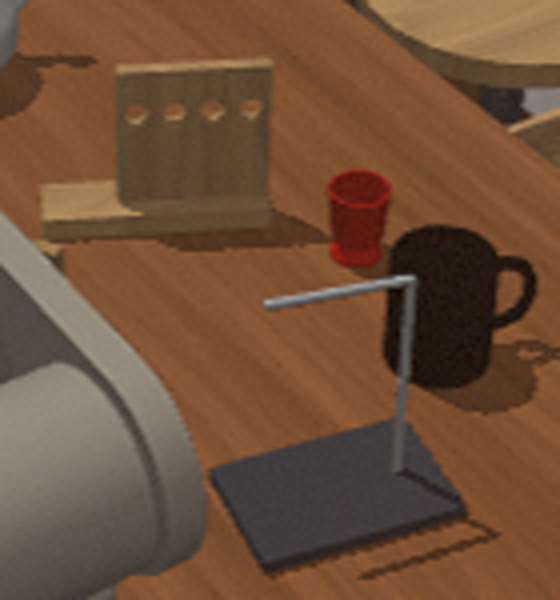

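```bash
python3 - <<'E'
from h import *
t=load('top0');s=load('side0')
o=np.array([215,170])
for p in [(135,42),(155,48),(67,180),(82,186)]:
    print('plate',plane(t,*(np.array(p)/3+o),.139))
for p in [(32,265),(88,290),(185,98)]: print('board',plane(t,*(np.array(p)/3+o),.018))
a=np.array((244,347))/6+(355,210);b=np.array((266,304))/4+(265,185)
print('tip',plane(t,*a,.184),tri(t,a,s,b))
a2=np.array((285,80))/6+(355,210);b2=np.array((410,280))/4+(265,185)
print('post',plane(t,*a2,.176+.0035),tri(t,a2,s,b2))
for p in [(127,84),(360,124),(303,474),(70,432)]: print('foot',plane(t,*(np.array(p)/6+(355,210)),.012))
for p in [(356,188),(512,248)]: print('mug',plane(t,*p,.09))
print('egg',plane(t,301,183,.06),'pot',plane(t,132,240,.13))
# side holes check
for p in [(137,112),(175,111),(212,110),(252,108)]: print(np.array(p)/4+(265,185),plane(s,*(np.array(p)/4+(265,185)),.099))
E
```

```text
plate [0.71110199 0.14504575 0.139     ]
plate [0.70648383 0.12953331 0.139     ]
plate [0.60202503 0.19353404 0.139     ]
plate [0.59749739 0.18200971 0.139     ]
board [0.55611774 0.23589683 0.018     ]
board [0.53593786 0.18946616 0.018     ]
board [0.69817572 0.11410396 0.018     ]
tip [ 0.51198994 -0.16010553  0.184     ] (array([ 0.51216051, -0.1601946 ,  0.18388415]), np.float64(0.00033487039560950194))
post [ 0.61245087 -0.17720455  0.1795    ] (array([ 0.61285655, -0.17752751,  0.17453858]), np.float64(0.0015347152435079383))
foot [ 0.64756699 -0.13464762  0.012     ]
foot [ 0.63159577 -0.23119485  0.012     ]
foot [ 0.48570345 -0.20508403  0.012     ]
foot [ 0.50195353 -0.11025573  0.012     ]
mug [ 0.71784296 -0.0797162   0.09      ]
mug [ 0.57585345 -0.44602231  0.09      ]
egg [0.73754615 0.05284662 0.06      ] pot [0.57810207 0.43397037 0.13      ]
[299.25 213.  ] [0.61630751 0.18040771 0.099     ]
[308.75 212.75] [0.64223755 0.16664071 0.099     ]
[318.  212.5] [0.66757133 0.15323197 0.099     ]
[328. 212.] [0.69573052 0.13978566 0.099     ]
```

{"op": "play_rows", "data": {
  "moves": [
    {"offset": [0.02,0.03,0.03],"yaw": 0.15,"fingers": 0.085},
    {"offset": [0.05,0.07,0.06],"yaw": 0.3,"fingers": 0.085},
    {"offset": [0.08,0.12,0.08],"yaw": 0.45,"fingers": 0.085},
    {"offset": [0.11,0.16,0.08],"yaw": 0.6,"fingers": 0.085},
    {"offset": [0.14,0.2,0.08],"yaw": 0.75,"fingers": 0.085},
    {"offset": [0.17,0.24,0.08],"yaw": 0.9,"fingers": 0.085},
    {"offset": [0.2,0.28,0.08],"yaw": 1.05,"fingers": 0.085},
    {"offset": [0.23,0.32,0.08],"yaw": 1.2,"fingers": 0.085},
    {"offset": [0.26,0.36,0.08],"yaw": 1.35,"fingers": 0.085},
    {"offset": [0.29,0.4,0.08],"yaw": 1.5,"fingers": 0.085},
    {"offset": [0.32,0.44,0.08],"yaw": 1.65,"fingers": 0.085},
    {"offset": [0.35,0.48,0.08],"yaw": 1.8,"fingers": 0.085}
  ]
}}

```text
time: 1.65
tool_pos: [0.5005, -0.0477, 0.3112]
eef_rot: [-3.141, -0.0, 2.081]
wrist_force: [0.7, -1.4, 0.3]
gripper_width: 0.085
```

{"op": "play_rows", "data": {
  "moves": [
    {"offset": [0.02,0.04,0],"yaw": 0.11},
    {"offset": [0.05,0.07,0],"yaw": 0.22},
    {"offset": [0.07,0.11,-0.01],"yaw": 0.33},
    {"offset": [0.095,0.145,-0.02],"yaw": 0.44},
    {"offset": [0.12,0.18,-0.03],"yaw": 0.55},
    {"offset": [0.141,0.218,-0.04],"yaw": 0.632},
    {"offset": [0.141,0.218,-0.04],"yaw": 0.632},
    {"offset": [0.141,0.218,-0.04],"yaw": 0.632}
  ]
}}

```text
schema error: expected keys fingers, offset, yaw
```

```bash
python3 - <<'E'
from h import *
c=snap('wrist','w1');s=arm.sense();print(s['tool_pos'],s['eef_rot'],c['position'],c['rotation'])
snap('side','s1')
E
```

```text
[ 0.50259752 -0.04380099  0.31077758] [ 3.13995707e+00 -1.81491751e-03  2.09054028e+00] [0.46256072 0.01829089 0.45347364] [ 2.83665347e+00 -2.56594036e-04  5.12267465e-01]
```

View pics/w1.png

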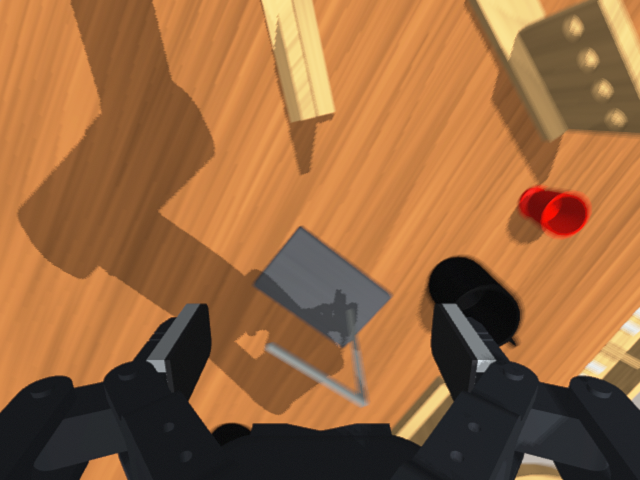

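{"op": "play_rows", "data": {
  "moves": [
    {"offset": [0.02,0.04,0],"yaw": 0.11,"fingers": 0.085},
    {"offset": [0.05,0.07,0],"yaw": 0.22,"fingers": 0.085},
    {"offset": [0.07,0.11,-0.01],"yaw": 0.33,"fingers": 0.085},
    {"offset": [0.095,0.145,-0.02],"yaw": 0.44,"fingers": 0.085},
    {"offset": [0.12,0.18,-0.03],"yaw": 0.55,"fingers": 0.085},
    {"offset": [0.141,0.218,-0.04],"yaw": 0.632,"fingers": 0.085},
    {"offset": [0.141,0.218,-0.04],"yaw": 0.632,"fingers": 0.085},
    {"offset": [0.141,0.218,-0.04],"yaw": 0.632,"fingers": 0.085},
    {"offset": [0.141,0.218,-0.04],"yaw": 0.632,"fingers": 0.085}
  ]
}}

```text
time: 2.88
tool_pos: [0.6406, 0.1676, 0.2721]
eef_rot: [3.141, 0.001, 2.706]
wrist_force: [-0.1, 1.1, 0.6]
gripper_width: 0.0854
```

```bash
python3 - <<'E'
from h import *
c=snap('wrist','w2');s=arm.sense();print(s['tool_pos'],s['eef_rot'],c['position'],c['rotation'])
snap('side','s2')
E
```

```text
[0.64062624 0.16773409 0.27208588] [3.14125985e+00 8.71725951e-04 2.70607761e+00] [0.57038913 0.19895871 0.41428504] [ 2.83542969e+00 -6.26900991e-04  1.13727847e+00]
```

View pics/w2.png

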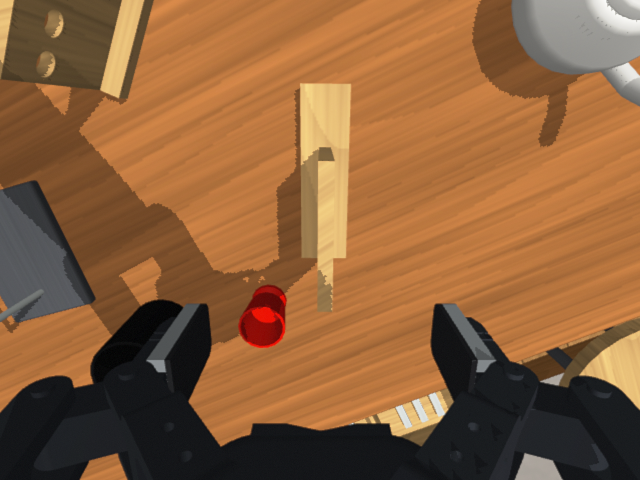

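View pics/s2.png

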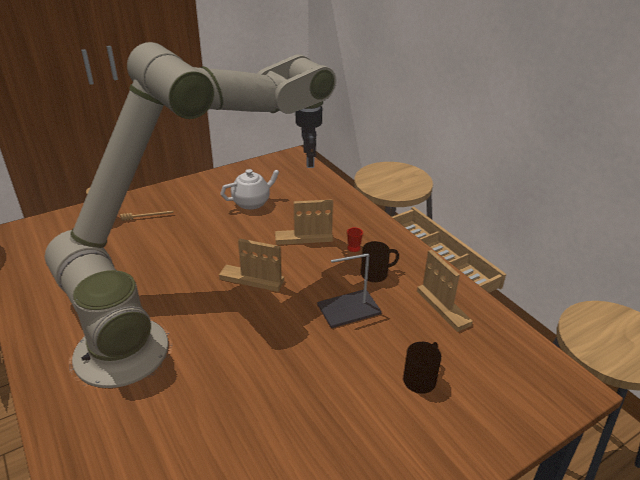

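```bash
python3 - <<'E'
from h import *
c=load('w2')
im=c['color'][130:320,270:380][:,:,::-1]; cv2.imwrite('pics/w2c.png',cv2.resize(im,None,fx=3,fy=3,interpolation=cv2.INTER_CUBIC))
P=[plane(c,*p,.139) for p in [(318,160),(334,160),(318,311),(332.5,311)]]
for p in P: print(p)
n=(P[0]+P[1])/2;f=(P[2]+P[3])/2;d=n-f
print(np.linalg.norm(d),np.arctan2(d[1],d[0]), n+(f-n)*45/120, n+(f-n)*50/120)
E
```

```text
[0.59819974 0.18419525 0.139     ]
[0.60297393 0.19450728 0.139     ]
[0.70703032 0.13354235 0.139     ]
[0.71193542 0.14412955 0.139     ]
0.12004225713746741 2.7072515529004235 [0.64142285 0.17040802 0.139     ] [0.64596018 0.16830322 0.139     ]
```

View pics/w2c.png

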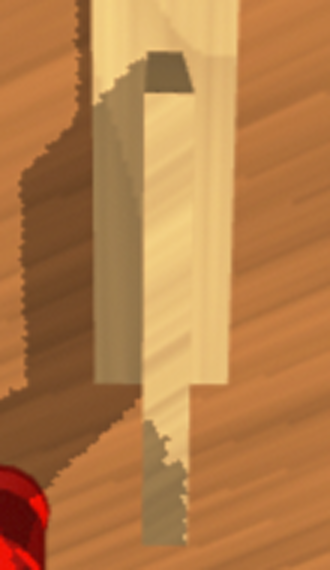

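{"op": "play_rows", "data": {
  "newtons": 50,
  "moves": [
    {"offset": [0.001,0.001,-0.03],"yaw": 0,"fingers": 0.06},
    {"offset": [0.001,0.001,-0.06],"yaw": 0,"fingers": 0.06},
    {"offset": [0.001,0.001,-0.09],"yaw": 0,"fingers": 0.06},
    {"offset": [0.001,0.001,-0.12],"yaw": 0,"fingers": 0.06},
    {"offset": [0.001,0.001,-0.145],"yaw": 0,"fingers": 0.06},
    {"offset": [0.001,0.001,-0.157],"yaw": 0,"fingers": 0.06},
    {"offset": [0.001,0.001,-0.157],"yaw": 0,"fingers": 0.06},
    {"offset": [0.001,0.001,-0.157],"yaw": 0,"fingers": 0.04},
    {"offset": [0.001,0.001,-0.157],"yaw": 0,"fingers": 0.02},
    {"offset": [0.001,0.001,-0.157],"yaw": 0,"fingers": 0.005},
    {"offset": [0.001,0.001,-0.157],"yaw": 0,"fingers": 0.005},
    {"offset": [0.001,0.001,-0.157],"yaw": 0,"fingers": 0.005}
  ]
}}

```text
time: 4.47
tool_pos: [0.6422, 0.17, 0.1151]
eef_rot: [3.141, 0.001, 2.708]
wrist_force: [0.1, 0.9, 6.1]
gripper_width: 0.011
```

```bash
python3 - <<'E'
from h import *
c=snap('wrist','w3');s=arm.sense();print(s['time'],s['tool_pos'],s['eef_rot'],s['gripper_width'],s['wrist_force'])
E
```

```text
4.525 [0.64216303 0.17001066 0.11510622] [3.14057263e+00 1.34039668e-03 2.70789259e+00] 0.010976403327385512 [0.62152527 1.40255637 4.84513028]
```

View pics/w3.png

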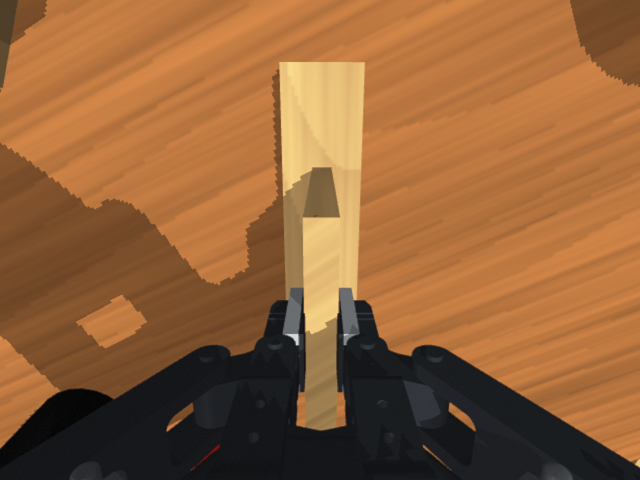

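{"op": "play_rows", "data": {
  "moves": [
    {"offset": [0,0,0.03],"yaw": 0,"fingers": 0.005},
    {"offset": [0,0,0.08],"yaw": 0,"fingers": 0.005},
    {"offset": [0,0,0.14],"yaw": 0,"fingers": 0.005},
    {"offset": [-0.01,-0.02,0.19],"yaw": -0.1,"fingers": 0.005},
    {"offset": [-0.03,-0.06,0.2],"yaw": -0.25,"fingers": 0.005},
    {"offset": [-0.06,-0.1,0.2],"yaw": -0.4,"fingers": 0.005},
    {"offset": [-0.085,-0.14,0.2],"yaw": -0.56,"fingers": 0.005},
    {"offset": [-0.11,-0.18,0.2],"yaw": -0.72,"fingers": 0.005},
    {"offset": [-0.13,-0.22,0.2],"yaw": -0.88,"fingers": 0.005},
    {"offset": [-0.15,-0.26,0.2],"yaw": -1.04,"fingers": 0.005},
    {"offset": [-0.17,-0.3,0.2],"yaw": -1.2,"fingers": 0.005},
    {"offset": [-0.179,-0.322,0.2],"yaw": -1.308,"fingers": 0.005}
  ]
}}

```text
time: 6.02
tool_pos: [0.4614, -0.1537, 0.3137]
eef_rot: [-3.14, -0.0, 1.394]
wrist_force: [-0.2, -0.0, -2.3]
gripper_width: 0.0112
```

{"op": "play_rows", "data": {
  "moves": [
    {"offset": [0,0,0],"yaw": 0,"fingers": 0.005},
    {"offset": [0,0,-0.03],"yaw": 0,"fingers": 0.005},
    {"offset": [0,0,-0.07],"yaw": 0,"fingers": 0.005},
    {"offset": [0,0,-0.1],"yaw": 0,"fingers": 0.005},
    {"offset": [0,0,-0.117],"yaw": 0,"fingers": 0.005},
    {"offset": [0,0,-0.117],"yaw": 0,"fingers": 0.005},
    {"offset": [0,0,-0.117],"yaw": 0,"fingers": 0.005},
    {"offset": [0,0,-0.117],"yaw": 0,"fingers": 0.005}
  ]
}}

```text
time: 7.02
tool_pos: [0.4631, -0.1522, 0.1981]
eef_rot: [3.14, 0.001, 1.4]
wrist_force: [0.7, 0.0, -2.9]
gripper_width: 0.0109
```

```bash
python3 - <<'E'
from h import *
snap('wrist','w4');snap('side','s4');snap('top','t4');s=arm.sense();print(s['time'],s['tool_pos'],s['eef_rot'],s['gripper_width'],s['wrist_force'],s['q'])
im=cv2.imread('pics/s4.png')[200:350,250:420];cv2.imwrite('pics/s4c.png',cv2.resize(im,None,fx=4.5,fy=4,interpolation=cv2.INTER_CUBIC))
E
```

```text
7.175 [ 0.46290237 -0.15223598  0.1977623 ] [3.14079971e+00 3.38011762e-04 1.39997705e+00] 0.011349024993808507 [-0.34191725  1.06859306 -3.61480726] [-5.61252853e-01  3.00607685e-01  1.52421746e+00 -1.11483928e-05
  1.31590560e+00 -3.90430908e-01]
```

View pics/s4.png

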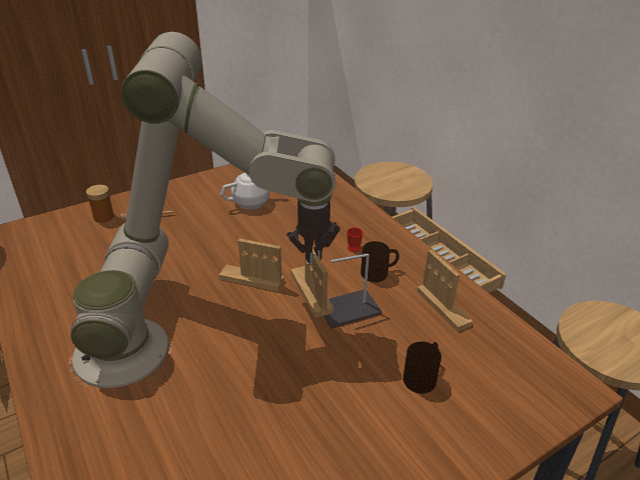

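View pics/w4.png

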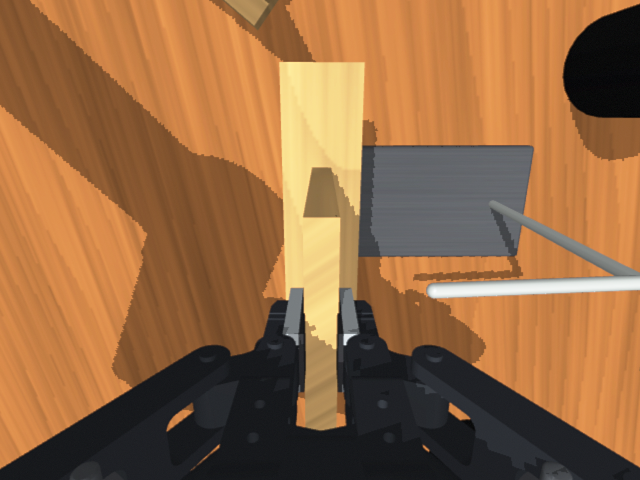

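View pics/t4.png

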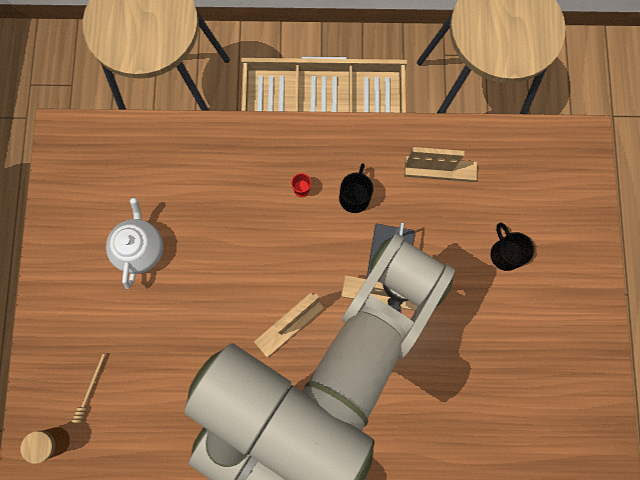

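```bash
python3 - <<'E'
from h import *
w=load('w4');s=load('s4');t=load('top0')
tip=plane(w,432,291,.184);print('tip wrist',tip)
# second pt on rod: intersect ray with vertical-varying z: z=.184-.08*d
p=plane(w,636,283.5,.176);
for _ in range(8):
    d=np.linalg.norm((p-tip)[:2]); p=plane(w,636,283.5,.184-.08*d)
print(p,d,np.arctan2(*(p-tip)[1::-1]))
T=np.array([.4629,-.1522]);u=np.array([np.cos(-.171),np.sin(-.171)]);n=np.array([-u[1],u[0]])
for P in (tip[:2],np.array([.512,-.160])): print('rel along,lat',(P-T)@u,(P-T)@n)
print(proj(s,[.4629,-.1522,.1827]))
im=cv2.imread('pics/s4.png')[220:325,275:400];cv2.imwrite('pics/s4d.png',cv2.resize(im,None,fx=5,fy=5,interpolation=cv2.INTER_CUBIC))
# predicted holes front face on +x(stand -> ledge x is ... )
for y in (-60,-30,0,30):
    P=np.array([*(T+n*(y+.7)/1000),.1820]);print(y,proj(s,P))
E
```

```text
tip wrist [ 0.51235504 -0.16065529  0.184     ]
[ 0.608912   -0.17706253  0.17616472] 0.09794102642263551 -0.16831525150986656
rel along,lat 0.05017255838743136 8.368413098272912e-05
rel along,lat 0.04971119023001283 0.0006690036737415598
[312.99938226 266.0335525 ]
-60 [322.05755422 280.72932162]
-30 [317.40151922 273.2900473 ]
0 [312.89405115 266.08814882]
30 [308.52815087 259.11244314]
```

View pics/s4d.png

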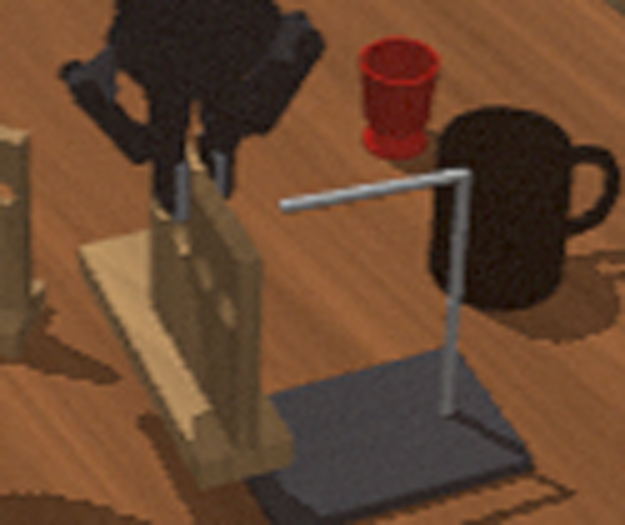

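{"op": "play_rows", "data": {
  "moves": [
    {"offset": [0.015,-0.0025,0.001],"yaw": 0,"fingers": 0.005},
    {"offset": [0.03,-0.005,0.001],"yaw": 0,"fingers": 0.005},
    {"offset": [0.04,-0.007,0.001],"yaw": 0,"fingers": 0.005},
    {"offset": [0.05,-0.0085,0.001],"yaw": 0,"fingers": 0.005},
    {"offset": [0.06,-0.0105,0.001],"yaw": 0,"fingers": 0.005},
    {"offset": [0.07,-0.012,0],"yaw": 0,"fingers": 0.005},
    {"offset": [0.08,-0.0138,-0.001],"yaw": 0,"fingers": 0.005},
    {"offset": [0.09,-0.0155,-0.002],"yaw": 0,"fingers": 0.005},
    {"offset": [0.0985,-0.017,-0.002],"yaw": 0,"fingers": 0.005},
    {"offset": [0.0985,-0.017,-0.002],"yaw": 0,"fingers": 0.005},
    {"offset": [0.0985,-0.017,-0.002],"yaw": 0,"fingers": 0.005}
  ]
}}

```text
time: 8.55
tool_pos: [0.5611, -0.1691, 0.1953]
eef_rot: [-3.141, -0.0, 1.4]
wrist_force: [-0.6, 0.6, -2.3]
gripper_width: 0.0112
```

```bash
python3 - <<'E'
from h import *
snap('wrist','w5');snap('side','s5');s=arm.sense();print(s['time'],s['tool_pos'],s['eef_rot'],s['gripper_width'],s['wrist_force'],s['moment'])
im=cv2.imread('pics/s5.png')[200:325,275:410];cv2.imwrite('pics/s5d.png',cv2.resize(im,None,fx=4.5,fy=4.5,interpolation=cv2.INTER_CUBIC))
E
```

```text
8.65 [ 0.56104373 -0.1691516   0.19546481] [3.14158577e+00 3.03734942e-05 1.39971895e+00] 0.010794944836959216 [ 0.4316461  -0.48496391 -3.18238063] [-0.06824274  0.01442393 -0.0103589 ]
```

View pics/s5d.png

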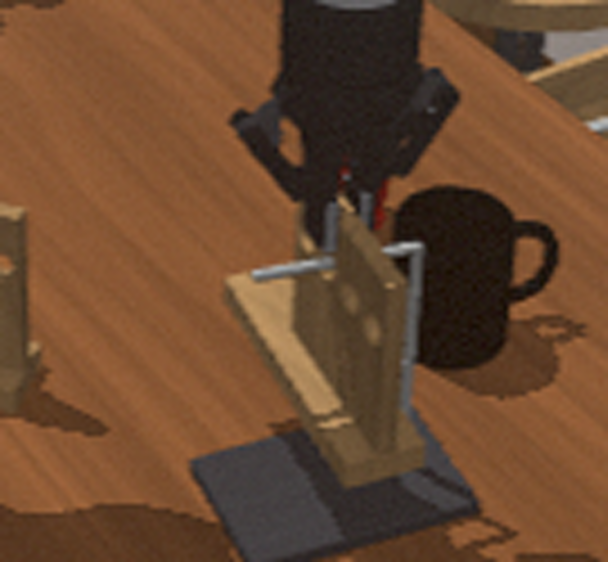

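View pics/w5.png

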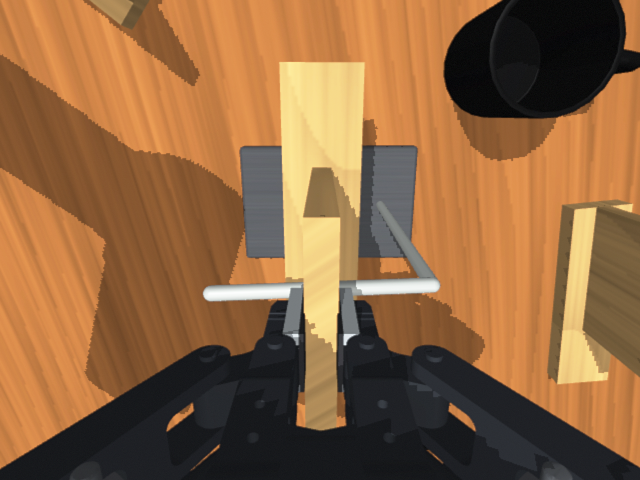

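{"op": "play_rows", "data": {
  "moves": [
    {"offset": [0,0,-0.002],"yaw": 0,"fingers": 0.005},
    {"offset": [0,0,-0.004],"yaw": 0,"fingers": 0.005},
    {"offset": [0,0,-0.005],"yaw": 0,"fingers": 0.005},
    {"offset": [0,0,-0.005],"yaw": 0,"fingers": 0.005},
    {"offset": [0,0,-0.005],"yaw": 0,"fingers": 0.005}
  ]
}}

```text
time: 9.28
tool_pos: [0.5613, -0.1692, 0.1904]
eef_rot: [3.141, 0.0, 1.4]
wrist_force: [-0.1, -1.0, -2.3]
gripper_width: 0.0111
```

{"op": "play_rows", "data": {
  "moves": [
    {"offset": [0,0,-0.001],"yaw": 0,"fingers": 0.005},
    {"offset": [0,0,-0.001],"yaw": 0,"fingers": 0.005},
    {"offset": [0,0,-0.001],"yaw": 0,"fingers": 0.005}
  ]
}}

```text
time: 9.65
tool_pos: [0.5614, -0.1692, 0.1897]
eef_rot: [3.141, 0.0, 1.4]
wrist_force: [-0.6, -1.3, 2.5]
gripper_width: 0.011
```

{"op": "play_rows", "data": {
  "newtons": 20,
  "moves": [
    {"offset": [0,0,0],"yaw": 0,"fingers": 0.005},
    {"offset": [0,0,0],"yaw": 0,"fingers": 0.013},
    {"offset": [0,0,0],"yaw": 0,"fingers": 0.015},
    {"offset": [0,0,0],"yaw": 0,"fingers": 0.018},
    {"offset": [0,0,0],"yaw": 0,"fingers": 0.022},
    {"offset": [0,0,0],"yaw": 0,"fingers": 0.03},
    {"offset": [0,0,0],"yaw": 0,"fingers": 0.04},
    {"offset": [0,0,0],"yaw": 0,"fingers": 0.04}
  ]
}}

```text
time: 10.65
tool_pos: [0.5613, -0.1692, 0.1893]
eef_rot: [-3.142, 0.0, 1.4]
wrist_force: [-0.1, 0.3, 0.1]
gripper_width: 0.0398
```

```bash
python3 - <<'E'
from h import *
snap('wrist','w6');snap('side','s6');s=arm.sense();print(s['time'],s['tool_pos'],s['eef_rot'],s['gripper_width'],s['wrist_force'],s['moment'])
im=cv2.imread('pics/s6.png')[200:325,275:410];cv2.imwrite('pics/s6d.png',cv2.resize(im,None,fx=4.5,fy=4.5,interpolation=cv2.INTER_CUBIC))
E
```

```text
10.75 [ 0.56127339 -0.16922228  0.18930302] [-3.14158508e+00  4.49295307e-06  1.39977854e+00] 0.03979669201196611 [-0.15596866  0.59480911  0.59697801] [-0.00490024  0.03670184 -0.04918905]
```

View pics/s6d.png

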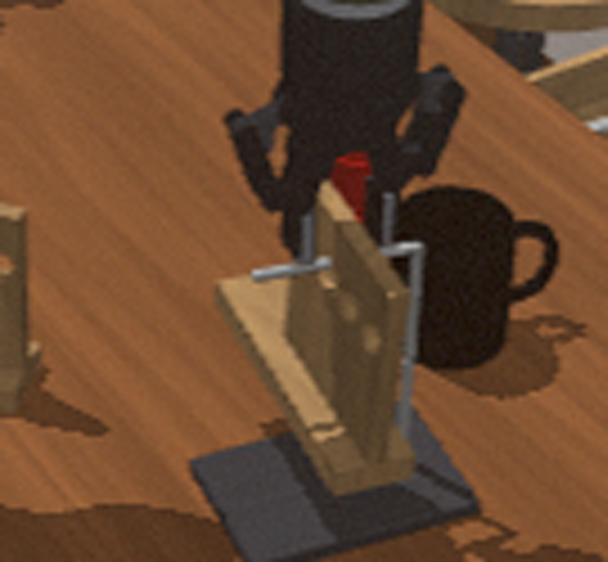

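View pics/w6.png

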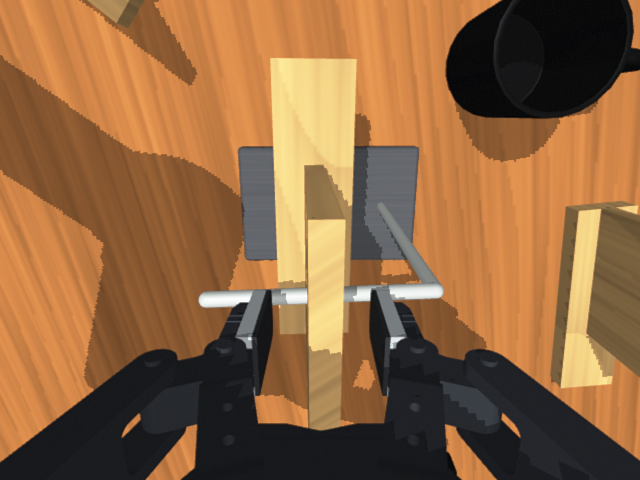

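{"op": "play_rows", "data": {
  "moves": [
    {"offset": [0,0,0],"yaw": 0,"fingers": 0.055},
    {"offset": [0,0,0],"yaw": 0,"fingers": 0.055},
    {"offset": [0,0,0.01],"yaw": 0,"fingers": 0.055},
    {"offset": [0,0,0.03],"yaw": 0,"fingers": 0.055},
    {"offset": [0,0,0.06],"yaw": 0,"fingers": 0.055},
    {"offset": [0,0,0.1],"yaw": 0,"fingers": 0.055},
    {"offset": [-0.02,0,0.14],"yaw": 0,"fingers": 0.055},
    {"offset": [-0.05,0,0.16],"yaw": 0,"fingers": 0.055},
    {"offset": [-0.08,0,0.16],"yaw": 0,"fingers": 0.055},
    {"offset": [-0.08,0,0.16],"yaw": 0,"fingers": 0.055},
    {"offset": [-0.08,0,0.16],"yaw": 0,"fingers": 0.055}
  ]
}}

```text
time: 12.12
tool_pos: [0.4816, -0.1693, 0.3496]
eef_rot: [3.141, 0.0, 1.4]
wrist_force: [-0.0, -0.0, 0.4]
gripper_width: 0.0553
```

{"op": "play_rows", "data": {
  "moves": [
    {"offset": [0,0,0],"yaw": 0,"fingers": 0.055},
    {"offset": [0,0,0],"yaw": 0,"fingers": 0.055},
    {"offset": [0,0,0],"yaw": 0,"fingers": 0.055},
    {"offset": [0,0,0],"yaw": 0,"fingers": 0.055},
    {"offset": [0,0,0],"yaw": 0,"fingers": 0.055},
    {"offset": [0,0,0],"yaw": 0,"fingers": 0.055},
    {"offset": [0,0,0],"yaw": 0,"fingers": 0.055},
    {"offset": [0,0,0],"yaw": 0,"fingers": 0.055},
    {"offset": [0,0,0],"yaw": 0,"fingers": 0.055},
    {"offset": [0,0,0],"yaw": 0,"fingers": 0.055},
    {"offset": [0,0,0],"yaw": 0,"fingers": 0.055},
    {"offset": [0,0,0],"yaw": 0,"fingers": 0.055}
  ]
}}

```text
time: 13.62
tool_pos: [0.4813, -0.1692, 0.3493]
eef_rot: [-3.142, 0.0, 1.4]
wrist_force: [-0.9, -0.8, -0.4]
gripper_width: 0.0551
```

```bash
python3 - <<'E'
from h import *
a=snap('side','s7')['color'];w1=snap('wrist','w7')['color']
for i in range(6): 
    b=snap('side','s8')['color']
w2=snap('wrist','w8')['color']
s=arm.sense();print(s['time'],s['tool_pos'],s['wrist_force'])
for x,y in((a,b),(w1,w2)):
    d=np.abs(x.astype(int)-y).max(2);print((d>25).sum())
im=cv2.imread('pics/s8.png')[200:325,275:410];im=cv2.resize(im,None,fx=4.5,fy=4.5,interpolation=cv2.INTER_CUBIC)
w=cv2.imread('pics/w8.png');h=im.shape[0];w=cv2.resize(w,(800-im.shape[1],int((800-im.shape[1])*.75)))
o=np.zeros((h,800,3),np.uint8);o[:,:im.shape[1]]=im;o[:w.shape[0],im.shape[1]:]=w;cv2.imwrite('pics/f8.png',o)
E
```

```text
14.075 [ 0.48126651 -0.16919877  0.34931793] [ 0.37247239 -0.16777042 -0.31272533]
0
235
```

View pics/f8.png

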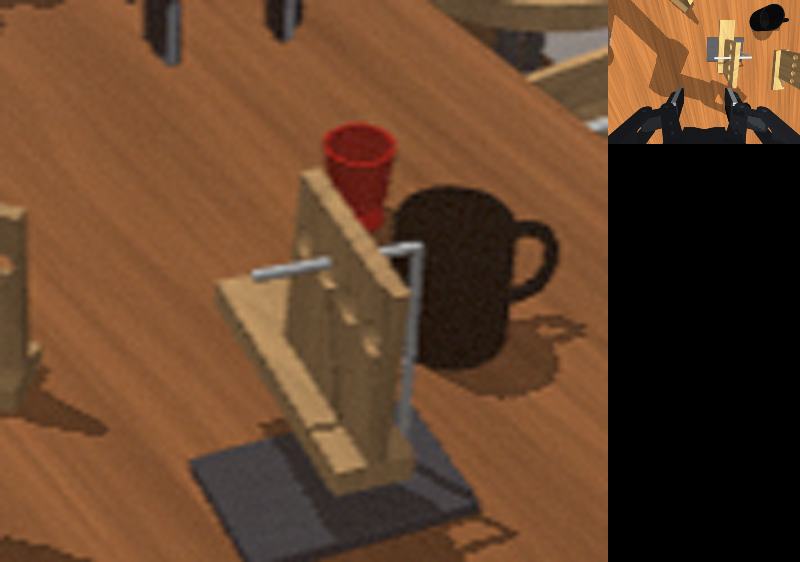

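View pics/w8.png

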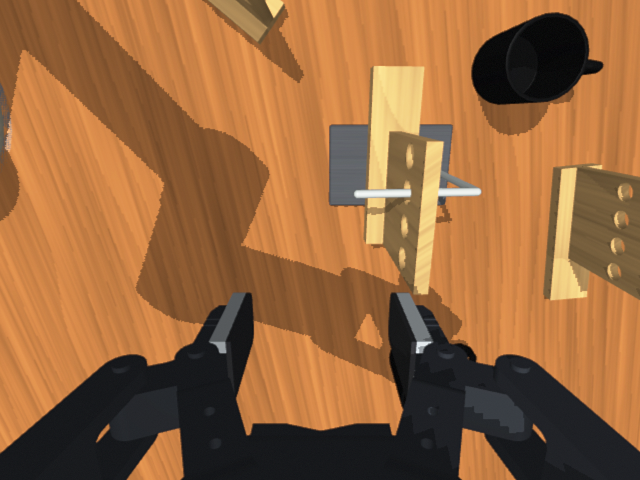

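```bash
python3 - <<'E'
from h import *
s=load('s8');w=load('w8');o=np.array((275,200))
A,e1=tri(s,np.array((302,177))/4.5+o,w,(391,132)); B,e2=tri(s,np.array((392,296))/4.5+o,w,(415,293))
d=A-B;print(A,B,e1,e2,np.linalg.norm(d),'tilt',np.arcsin(d[2]/np.linalg.norm(d)))
# board -x edge bottom/top corners
C,e3=tri(s,np.array((217,286))/4.5+o,w,(373,66));D,e4=tri(s,np.array((335,474))/4.5+o,w,(366,241))
d=C-D;print(C,D,e3,e4,np.linalg.norm(d),'tilt',np.arcsin(d[2]/np.linalg.norm(d)))
E
```

```text
[ 0.55352866 -0.12130411  0.20837954] [ 0.54585394 -0.24284541  0.21158973] 0.02664410370968511 0.00015733691094400228 0.12182567238620755 tilt -0.026353782791387576
[ 0.55191103 -0.059791    0.09048896] [ 0.52087383 -0.2351817   0.08887576] 0.0015560425925929312 0.00034451543846556647 0.17812301524161694 tilt 0.009056815963152665
```

```bash
python3 - <<'E'
from h import *
print(arm.close_job())
E
```

```text
the job is handed in; nothing more can be done
None
```

I hung the leftmost ledge on the rod by hole2, the hole almost over its centre of mass. I then backed the arm away and handed the job in at about 14 s; no verdict is reported.

**Choosing the ledge:** Three things looked like it in the top view, at pixels (250,225), (290,325) and (441,165). I took the first, farthest to the robot's left.

**Last checks:**
- **Position:** The pictures show the rod passing through hole2 near the middle of its length, with the gripper clear of everything.
- **Level:** Two-view measurements put the board edge within about 0.01 rad of level. The plate's top edge came out at about 0.03 rad, but one of its corners matched poorly between the views (27 mm off), so I rely on the board-edge figure. From the side the ledge leans only slightly, as the rod's slope would make it.
- **At rest:** Side pictures 0.3 s apart showed no change. The wrist pictures differed by 235 pixels; I put this down to slight arm movement but did not confirm it.
- **Bystanders:** The mugs, the teapot and the egg cup were never approached. I did not measure their positions again at the end.

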